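# Take the sold-out board from the stall's lever arch file

### The arm

A 6-joint arm with a two-finger parallel gripper is mounted at the origin on the work surface. World frame = base frame: x ahead of the robot, y to its left, z up, the work surface at z = 0. Lengths are in mm, angles in rad, forces in N, time in s.
With the tool pointing down it reaches from about 300 to 875 mm from the base axis. Payload 6.4 kg.
Tool frame: the origin (TCP) lies midway between the tips of the shut fingers; the grasp point (between the pads) lies 19 mm behind it (bot.grip_point_offset is the distance from the TCP to the grasp point, in mm); z points along the fingers, y is the line along which they close (so a half turn about z gives the same grasp; the last joint's range is limited). The gripper opens to 85 mm and grips with 20 to 120 N. Pads are 22 mm wide; open, the fingers measure 114 mm over their backs; the gripper's body (76 mm by 85 mm) begins 54 mm behind the grasp point. The pads swing forward as they close: fully open they stand 13 mm farther back than shut.
Start: joints at [-1.39, 0.181, 1.607, -0, 1.354, -0.206], TCP at [216.922, -532.528, 231.288] pointing down, gripper open.
Joint ranges: [-2.99, 2.99], [-0.89, 2.07], [0.3, 2.58], [-1.14, 4.28], [0, 2.63], [-3.12, 3.12]. Speed limits (rad/s): [2.57, 2.57, 3.01, 3.14, 3.14, 3.14].

### API

Orientations are given as a rotation vector (axis times angle).
In Python, from cell import bot gives the robot as it stands.
- The arm moves only by the tool drive_tool, never from a script. Its argument "steps" is a list that holds one entry, the list of rows, each a list of 7 numbers: the shift along the tool's x, y, z in cm, then the turn, a rotation vector about the tool's x, y, z in degrees, then the finger opening in cm, from 0 to 8.54. A call has exactly 8 rows; each row is the pose to reach, as a shift and turn from the pose commanded when the call began, along the tool's axes at that moment; what a row does not reach only later rows make up. A row lasts 1/12 s, in which the tool goes at most 41.7 mm and 7.16 degrees, less where a joint would pass 70% of its speed; a pose out of reach is approached as far as the arm can. A call with a gripper value outside its range is refused whole. The fingers move at their own pace and stop on an object; "squeeze" is the grip in N (left out, the last holds). Time passes only in rows, so rows that repeat a pose let the fingers close, or fill a call up. It gives the time, the measured TCP pose, the force, the opening and the grip force at its end, in the units of the state.
- bot.get_state(): the state, without advancing time (a new reading comes with each control period).
- bot.grab_frame(name): name is "scene" or "top"; returns a dict with "image" (420x560x3 uint8, red, green, blue), "intrinsics" (3x3 intrinsics, pixels), "rvec" (rotation vector, rad) and "tvec" (3), from world to camera coordinates, as OpenCV has them. Camera axes: x right, y down, z forward; pixel columns grow to the right and rows downward; lengths in mm; the calibration is good to about 2 mm. A picture is of the moment at which its call begins. There is no depth.
- bot.close_job(): hands the job in; it is judged then, once.
The state is a dict: "t": time; "q": joint angles; "dq": joint speeds; "tau": joint torques, N m; "tool_pos": TCP position; "eef_rot": TCP orientation; "ft_force": force on the tool from outside, world axes, zero at the start; "ft_torque": the same for the moment, N m; "opening": finger opening in mm; "finger_force": force on a finger pad.
Only numpy, scipy, OpenCV 4.12 (cv2) and the standard library are available. Lean on these libraries where they do the work, as an engineer would, in place of code of your own. Each camera call takes 0.05 s, during which the arm holds its last target. There are 200 camera calls.

### The job

The flavours on the top board of the ice-pop stall's lever arch file are sold out: lift the file's lever fully up so that the rings spring open, take the top board (the one with the wooden grip rail) off the two posts and lay it flat inside the empty tray without dropping it. Then press the lever fully down again so that the rings are shut. Leave the board beneath on its posts, and do not knock the jug, bottle or bowl.

Things in the scene. Friction and masses are not known exactly. Their poses are not given: they have to be found in the camera images.
- file: Lever arch file lying open flat on the table, fixed. Origin on the table midway between its two posts; z up, y along the spine, +x from the boards to the spine. Covers and spine 3 mm thick, x -160 to +361, y -102 to +172 mm. Posts: upright, steel, 7 mm thick, at x 0, y -40 and +40, tops 48 mm above the table. Lever and rings at x +15 to +70 mm.
- rings (a joint): Swing of the rings, rad: 0 shut, 1.05 fully open; geared to the lever (0.75 x lever). Two hoops of 6 mm steel wire, at the file's y -40 and +40 mm, pivoting on a rod along y at x +40, z 12 mm. Shut, they rise to 57 mm and end over the post tops, so no board can come off; open, they have swung to +x, wholly beyond x +33 mm, up to 70 mm high.
- lever (a joint): Angle of the lever, rad: 0 lying down (rings shut), 1.4 fully raised (rings open). It hinges about the file's +x axis through point lever_pivot. A spring holds it at the nearer end: lifting its tip from rest takes about 6 N, falling to nothing at 0.7 rad, past which it snaps over by itself, in either direction.
- lever_pivot (a point): Hinge point of the lever, at x +40, y +62, z +32 mm of the file.
- lever_tip (a point): Centre of the steel roller on the lever's free end, 85 mm from lever_pivot (towards the file's +y when down, nearly straight above the pivot when raised). Roller 18 mm in diameter, 24 mm long along the file's x: pinched on its end faces it turns between the fingers. Its centre is 32 mm above the table when down, 116 when raised. Lever strip 16 mm wide, 4 thick.
- board: Top board: plywood 156 (its x) x 150 (y) x 5 mm, 80 to 180 g, with pictures of ice pops. Origin at the centre of its underside, z up; at the start 8 mm above the table. Two 14 mm square holes at x +66, y -40 and +40 mm, the file's posts standing through them. Across its middle, along y, a wooden grip rail 16 mm wide, 110 long, from 5 to 33 mm above the underside.
- board_grip (a point): Centre of the grip rail, 19 mm above the board's underside.
- lower_board: Plain plywood board of the same outline and holes, without a rail, lying on the file's cover under the top board. Origin at the centre of its underside.
- lower_rest (a point): Point of the file, at x -66, y 0, z 3 mm of it, where the lower board's origin belongs.
- tray: Empty open aluminium tray, 206 x 206 mm outside, 196 x 196 mm inside, walls 5 mm thick and 27 mm high over the table, floor 5 mm thick; it weighs about 1.2 kg and stands on the table. Origin at the centre of its underside, z up, x and y along its sides.
- jug: White plastic jug with handle, 110 mm wide, 210 mm high; a bystander. Origin at the centre of its underside.
- bottle: Glass bottle, 66 mm wide, 200 mm high; a bystander. Origin at the centre of its underside.
- bowl: Steel bowl, 130 mm wide, 50 mm high; a bystander. Origin at the centre of its underside.
There are look-alikes about, which are no part of the job. What is shaped like the board but green or orange is not meant.

How it is judged:
By the outcome, as a careful person would: the job done as asked, in the order asked, and still so for the second after the job is handed in, with the robot touching nothing.
It also fails if it takes over 72 s, if anything falls off the work surface, if the arm or the gripper's body presses on something with over 40 N, if the wrist force passes 120 N, or if a joint passes its speed limit or range.

## Working session

There is one attempt and no reset: what is moved stays moved. The work goes in short steps, Python scripts to look and compute and a tool call to move; the robot and the scene stay as the last step left them, time stands still between calls to the robot, and variables do not carry over. Pictures are saved under pics/ and viewed, at most 12 in all, crops included, and the job is handed in when it is done.

Besides the shell and the picture viewer there is one more tool, called after ">>>" by a JSON object that holds its "method" and its "body", one argument or row to a line. drive_tool: Moves the arm, as the interface text tells. Its arguments: {"type":"object","properties":{"steps":{"type":"array"},"squeeze":{"type":"number"}},"required":["steps"]}

```bash
ls; mkdir -p pics
cat > h.py <<'E'
import numpy as np, cv2
from cell import bot
def grab(n):
    f=bot.grab_frame(n); R=cv2.Rodrigues(np.array(f["rvec"],float))[0]
    return f["image"],np.array(f["intrinsics"],float),R,np.array(f["tvec"],float).ravel()
def ray(c,u,v):
    _,K,R,t=c; d=R.T@np.linalg.solve(K,[u,v,1.]); return -R.T@t,d
def onz(c,u,v,z):
    o,d=ray(c,u,v); return o+d*(z-o[2])/d[2]
def proj(c,P):
    _,K,R,t=c; return cv2.projectPoints(np.array(P,float).reshape(-1,3),cv2.Rodrigues(R)[0],t,K,None)[0].reshape(-1,2)
def save(img,p): cv2.imwrite(p,cv2.cvtColor(img,cv2.COLOR_RGB2BGR))
E
python3 - <<'E'
from h import *
for n in("scene","top"):
    c=grab(n); save(c[0],f"pics/{n}0.png"); np.save(n+"0.npy",c[0]); print(n,-c[2].T@c[3],c[1][0,0])
s=bot.get_state(); print(s["t"],s["tool_pos"],s["eef_rot"],bot.grip_point_offset)
E
```

```text
pics
scene [1099.17234686  825.79145584  837.94879244] 496.3781833788984
top [ 264.04939147  -92.57751311 1541.06286666] 502.0158818641605
0.1 [ 216.82642907 -532.04437266  230.49245795] [-3.08151483e+00 -6.03494912e-01 -2.68205001e-05] 18.700000000000003
```

View pics/scene0.png

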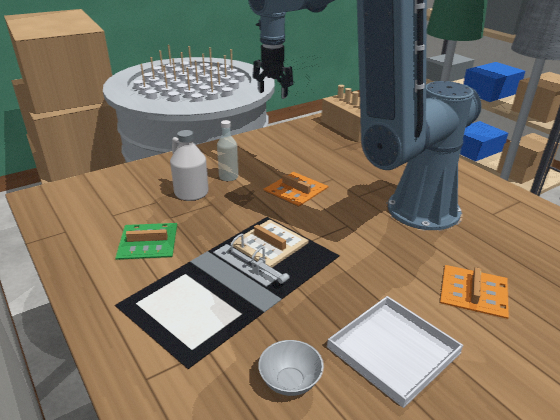

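View pics/top0.png

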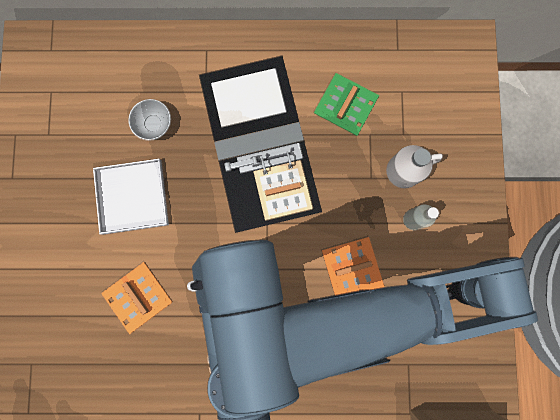

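The scene shows the file at about (230,285), with its lever roller at (283,277), the tray at (395,347) and the bowl at (290,370). Candidates in the top view are the plywood board on the file (283,190), a green look-alike (346,103) and two orange ones (137,297) and (352,265). I choose the plywood board on the file, and check it in a crop.

Run:
```python
from h import *
for n in("scene","top"):
    c=grab(n); im=c[0]
    if n=="top":
        crop=im[130:240,205:335]; a=cv2.resize(crop,None,fx=5,fy=5,interpolation=cv2.INTER_CUBIC)
        # file outline: dark + grey spine
        hsv=cv2.cvtColor(im,cv2.COLOR_RGB2HSV)
        m=np.zeros(im.shape[:2],np.uint8); m[50:235,190:330]=1
        blk=((im.max(2)<45)&(m>0)).astype(np.uint8)
        cs=np.vstack([k for k in cv2.findContours(blk,0,1)[0] if cv2.contourArea(k)>100])
        r=cv2.minAreaRect(cv2.convexHull(cs)); B=cv2.boxPoints(r); P=np.array([onz(c,u+0,v+0,3) for u,v in B]);print("file",B.round(1).tolist(),P[:,:2].round(1).tolist(),r)
        m[:]=0; m[150:245,85:175]=1
        g=((hsv[...,1]<60)&(hsv[...,2]>90)&(m>0)).astype(np.uint8)
        k=max(cv2.findContours(g,0,1)[0],key=cv2.contourArea); r=cv2.minAreaRect(k);B=cv2.boxPoints(r);P=np.array([onz(c,u,v,27) for u,v in B]);print("tray",B.round(1).tolist(),P[:,:2].round(1).tolist(),P.mean(0))
        # rail: saturated brown inside board
        m[:]=0; m[170:205,258:310]=1
        g=((hsv[...,1]>120)&(hsv[...,2]>90)&(m>0)).astype(np.uint8)
        for k in cv2.findContours(g,0,1)[0]:
            if cv2.contourArea(k)>20:
                r=cv2.minAreaRect(k);B=cv2.boxPoints(r);P=np.array([onz(c,u,v,41) for u,v in B]);print("rail",r,P[:,:2].round(1).tolist(),P.mean(0))
        for u,v,z in((152,120,50),(412,165,200),(428,214,200)): print(onz(c,u,v,z).round())
    else:
        crop=im[215:295,200:310]; b=cv2.resize(crop,None,fx=5,fy=5,interpolation=cv2.INTER_CUBIC)
save(a,"pics/topcrop.png"); save(b,"pics/scenecrop.png")
```

```text
file [[197.8000030517578, 75.19999694824219], [283.0, 54.400001525878906], [321.29998779296875, 211.3000030517578], [236.10000610351562, 232.10000610351562]] [[872.2, 162.7], [941.7, -110.2], [434.2, -227.3], [370.1, 34.8]] ((259.55029296875, 143.25604248046875), (161.5093231201172, 87.76856231689453), 76.29303741455078)
tray [[89.5, 167.8000030517578], [160.0, 157.6999969482422], [169.5, 224.5], [99.0999984741211, 234.60000610351562]] [[566.1, 485.4], [597.6, 269.7], [391.4, 234.4], [360.9, 446.3]] [478.99769093 358.97096612  27.        ]
rail ((282.76287841796875, 188.60409545898438), (5.049327373504639, 36.1328010559082), 76.60750579833984) [[493.8, -53.3], [519.4, -159.7], [504.3, -163.2], [478.8, -56.9]] [ 499.07635858 -108.2878612    41.        ]
[710. 292.  50.]
[ 539. -458.  200.]
[ 405. -496.  200.]
```

View pics/topcrop.png

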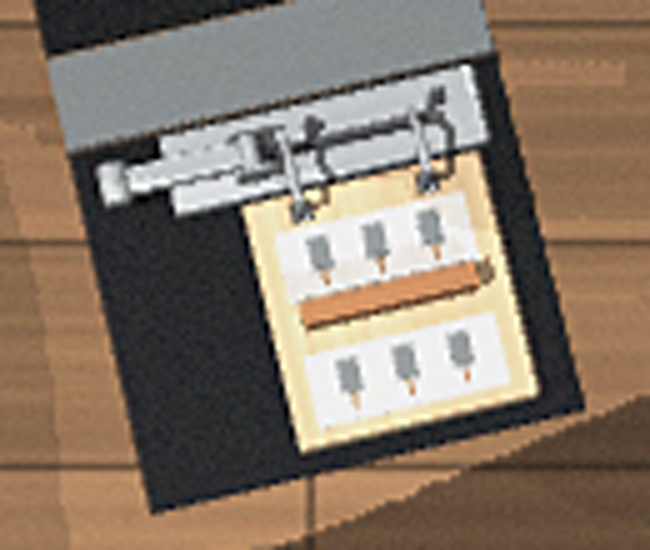

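View pics/scenecrop.png

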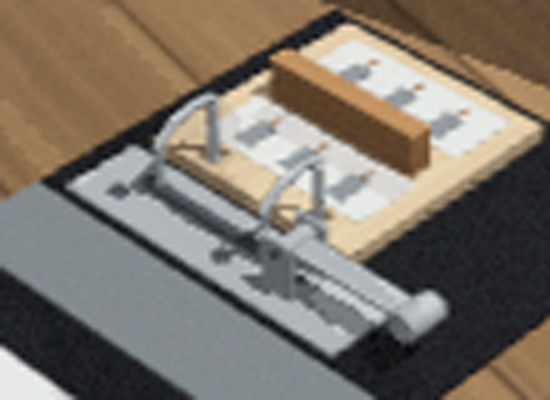

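The crop shows the plywood board at (390,310) with its rail, the two rings over the post tops, and the lever roller at its left end (113,183). In the scene crop the roller is at (417,315), so the choice is confirmed. Next I refine the roller position and plan the move.

```bash
cat >> h.py <<'E'
from scipy.spatial.transform import Rotation as Ro
YAW=np.radians(13.7); O=np.array([565.2,-92.7,0])
def fw(x,y,z): 
    c,s=np.cos(YAW),np.sin(YAW); return O+np.array([c*x-s*y,s*x+c*y,z])
def plan(p,hd=13.7,st=None):
    "tool-frame shift (cm), turn (deg) to TCP p, pointing down, tool y heading hd deg"
    s=st or bot.get_state(); R=Ro.from_rotvec(s["eef_rot"]); h=np.radians(hd)
    y=np.array([np.cos(h),np.sin(h),0]); z=np.array([0,0,-1.]); G=Ro.from_matrix(np.array([np.cross(y,z),y,z]).T)
    print("to",np.round(p,1),"shift",(R.inv().apply(np.array(p)-s["tool_pos"])/10).round(2),"turn",np.degrees((R.inv()*G).as_rotvec()).round(2))
def tri(c1,a,c2,b):
    o1,d1=ray(c1,*a);o2,d2=ray(c2,*b); M=np.array([d1,-d2]).T; t=np.linalg.lstsq(M,o2-o1,rcond=None)[0]
    p,q=o1+d1*t[0],o2+d2*t[1]; return (p+q)/2,np.linalg.norm(p-q)
E
python3 - <<'E'
from h import *
a,b=grab("top"),grab("scene")
print(tri(a,(227.6,166.6),b,(283.4,278)), fw(40,147,32), proj(a,fw(40,147,32)),proj(b,fw(40,147,32)))
print("grip", proj(a,fw(-66,0,41)),proj(b,fw(-66,0,41)),"posts",proj(a,[fw(0,40,48),fw(0,-40,48)]))
plan(fw(40,147,110))
E
```

```text
(array([568.04557655,  60.97814612,  31.72681372]), np.float64(1.68222469884477)) [569.24675733  59.59124648  32.        ] [[227.87538565 166.40948947]] [[282.34702093 277.73310784]]
grip [[282.79322051 187.94436539]] [[268.83139369 232.70201698]] posts [[264.7776708  169.73780983]
 [290.45057164 163.58203914]]
to [569.2  59.6 110. ] shift [ 54.96 -41.52  12.13] turn [-2.000e-02 -3.000e-02 -8.154e+01]
```

>>> {"method": "drive_tool", "body": {
  "steps": [
    [[2.5,-1.9,0,0,0,-4,8.5],[5.5,-4.1,0,0,0,-9,8.5],[8.5,-6.4,0,0,0,-14,8.5],[11.5,-8.7,0,0,0,-19,8.5],[14.5,-11,0,0,0,-24,8.5],[17.5,-13.2,0,0,0,-29,8.5],[20.5,-15.5,0,0,0,-34,8.5],[23.5,-17.8,0,0,0,-39,8.5]]
  ]
}}

```text
t: 0.97
tool_pos: [368.0, -277.4, 231.5]
eef_rot: [2.701, 1.603, 0.0]
ft_force: [1.0, -0.4, 0.4]
opening: 84.8
finger_force: 0.0
```

```bash
python3 -c "
from h import *
plan(fw(40,147,100))"
```

```text
to [569.2  59.6 100. ] shift [39.23  1.52 13.14] turn [ 3.000e-02  2.000e-02 -4.232e+01]
```

>>> {"method": "drive_tool", "body": {
  "steps": [
    [[3.5,0.1,0,0,0,-5,8.5],[7.2,0.3,0,0,0,-10.5,8.5],[11,0.4,0,0,0,-16,8.5],[14.8,0.6,0,0,0,-21.5,8.5],[18.6,0.7,1,0,0,-27,8.5],[22.4,0.9,2,0,0,-32,8.5],[26.2,1,3,0,0,-37,8.5],[30,1.2,4,0,0,-42.3,8.5]]
  ]
}}

```text
t: 1.63
tool_pos: [523.3, -20.1, 191.1]
eef_rot: [1.94, 2.47, 0.0]
ft_force: [0.9, -1.0, -0.3]
opening: 84.9
finger_force: 0.0
```

```bash
python3 -c "
from h import *
plan(fw(40,147,13))"
```

```text
to [569.2  59.6  13. ] shift [ 6.65  6.34 17.81] turn [0.03 0.02 0.02]
```

>>> {"method": "drive_tool", "body": {
  "steps": [
    [[2.5,2.5,1,0,0,0,6],[5,5,3,0,0,0,6],[6.6,6.3,6,0,0,0,6],[6.6,6.3,9.5,0,0,0,6],[6.6,6.3,13,0,0,0,6],[6.6,6.3,16,0,0,0,6],[6.6,6.3,17.8,0,0,0,6],[6.6,6.3,17.8,0,0,0,6]]
  ]
}}

```text
t: 2.3
tool_pos: [564.5, 57.3, 8.5]
eef_rot: [-1.941, -2.461, 0.007]
ft_force: [-1.7, -0.2, 1.0]
opening: 60.0
finger_force: 0.0
```

```bash
python3 -c "
from h import *
plan(fw(40,147,13));b=grab('scene');save(cv2.resize(b[0][195:315,180:340],None,fx=4,fy=4,interpolation=2),'pics/s2.png')"
```

```text
to [569.2  59.6  13. ] shift [ 0.11  0.51 -0.45] turn [-0.47 -0.17 -0.23]
```

View pics/s2.png

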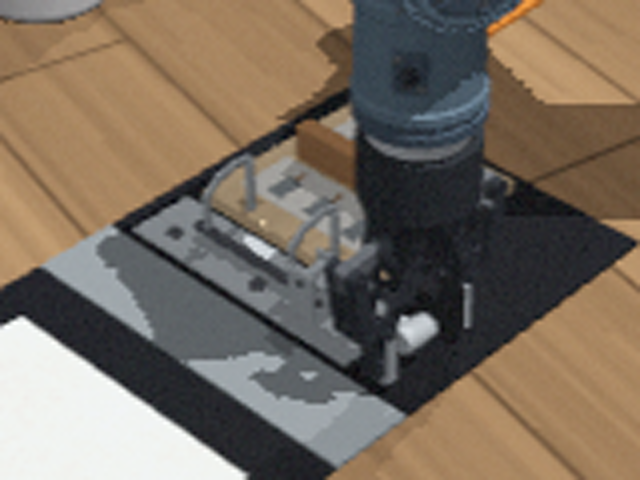

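The roller at (417,330) sits between the two fingers (345,300 and 465,305). I centre the gripper and close.

>>> {"method": "drive_tool", "body": {
  "steps": [
    [[0.1,0.4,-0.3,0,0,0,6],[0.1,0.4,-0.3,0,0,0,4],[0.1,0.4,-0.3,0,0,0,1.5],[0.1,0.4,-0.3,0,0,0,1.5],[0.1,0.4,-0.3,0,0,0,1.5],[0.1,0.4,-0.3,0,0,0,1.5],[0.1,0.4,-0.3,0,0,0,1.5],[0.1,0.4,-0.3,0,0,0,1.5]]
  ],
  "squeeze": 50
}}

```text
t: 3.02
tool_pos: [570.8, 58.1, 18.1]
eef_rot: [-1.944, -2.466, 0.005]
ft_force: [-11.8, -2.9, 14.6]
opening: 22.9
finger_force: 50.0
```

```bash
python3 -c "
from h import *
plan(fw(40,147,13)); print(bot.get_state()['ft_force'])
for t in np.linspace(.1,1.4,14): print(t.round(2),(8.5*(np.cos(t)-1)).round(2),(-8.5*np.sin(t)).round(2))"
```

```text
to [569.2  59.6  13. ] shift [ 0.18 -0.11  0.51] turn [-0.19  0.03 -0.19]
[-11.77255005  -2.86679306  14.61655586]
0.1 -0.04 -0.85
0.2 -0.17 -1.69
0.3 -0.38 -2.51
0.4 -0.67 -3.31
0.5 -1.04 -4.08
0.6 -1.48 -4.8
0.7 -2.0 -5.48
0.8 -2.58 -6.1
0.9 -3.22 -6.66
1.0 -3.91 -7.15
1.1 -4.64 -7.58
1.2 -5.42 -7.92
1.3 -6.23 -8.19
1.4 -7.06 -8.38
```

>>> {"method": "drive_tool", "body": {
  "steps": [
    [[0,0,-0.85,0,0,0,1.5],[-0.2,0,-1.7,0,0,0,1.5],[-0.4,0,-2.5,0,0,0,1.5],[-0.7,0,-3.3,0,0,0,1.5],[-1.0,0,-4.1,0,0,0,1.5],[-1.5,0,-4.8,0,0,0,1.5],[-2.0,0,-5.5,0,0,0,1.5],[-2.6,0,-6.1,0,0,0,1.5]]
  ]
}}

```text
t: 3.68
tool_pos: [576.5, 33.6, 77.5]
eef_rot: [-1.943, -2.464, 0.003]
ft_force: [-6.0, 0.2, -5.7]
opening: 22.8
finger_force: 49.2
```

>>> {"method": "drive_tool", "body": {
  "steps": [
    [[-0.6,0,-0.55,0,0,0,1.5],[-1.3,0,-1.05,0,0,0,1.5],[-2.0,0,-1.5,0,0,0,1.5],[-2.8,0,-1.8,0,0,0,1.5],[-3.6,0,-2.1,0,0,0,1.5],[-4.4,0,-2.3,0,0,0,1.5],[-4.4,0,-2.3,0,0,0,1.5],[-4.4,0,-2.3,0,0,0,1.5]]
  ]
}}

```text
t: 4.35
tool_pos: [587.3, -10.9, 101.4]
eef_rot: [-1.946, -2.465, 0.005]
ft_force: [-8.9, -4.7, -1.1]
opening: 22.4
finger_force: 49.6
```

```bash
python3 -c "
from h import *
plan(fw(40,76.4,116-19)); b=grab('scene');save(cv2.resize(b[0][175:315,180:340],None,fx=4,fy=4,interpolation=2),'pics/s3.png')"
```

```text
to [586.  -9.  97.] shift [ 0.21 -0.09  0.44] turn [-0.18  0.04 -0.27]
```

View pics/s3.png

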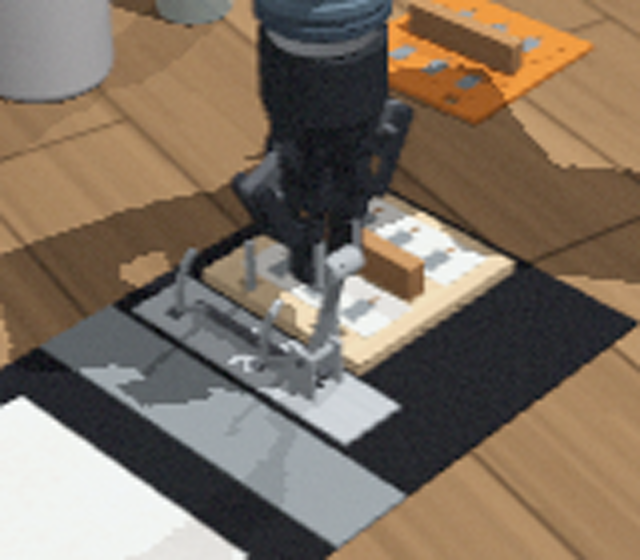

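The lever stands upright, with its roller at (345,262). The rings have swung open, clear of the post tops. I release and go to the rail.

>>> {"method": "drive_tool", "body": {
  "steps": [
    [[0,0,0,0,0,0,5],[0,0,0,0,0,0,5],[0,0,0,0,0,0,5],[0,0,-2,0,0,0,5],[0,0,-5,0,0,0,5],[-1,-1,-7,0,0,0,5],[-3,-4,-8,0,0,0,5],[-5.5,-7,-8,0,0,0,5]]
  ]
}}

```text
t: 5.07
tool_pos: [535.9, -79.3, 185.0]
eef_rot: [1.936, 2.463, 0.005]
ft_force: [0.4, -1.0, -0.3]
opening: 49.7
finger_force: 0.0
```

```bash
python3 -c "
from h import *
plan(fw(-66,0,17))
a=grab('top');b=grab('scene');np.save('t.npy',a[0])
hsv=cv2.cvtColor(b[0],cv2.COLOR_RGB2HSV); print(proj(b,[fw(-66,55,41),fw(-66,55,13),fw(9,147,0)]), proj(b,[fw(40,76.4,116)]))
save(cv2.resize(b[0][175:315,180:340],None,fx=4,fy=4,interpolation=2),'pics/s4.png')"
```

```text
to [ 501.1 -108.3   17. ] shift [-1.92 -4.2  16.77] turn [ 0.45  0.26 -0.03]
[[283.644973   240.9062674 ]
 [283.4846344  249.16051872]
 [290.37174206 281.44837924]] [[261.5164864  238.68639001]]
```

View pics/s4.png

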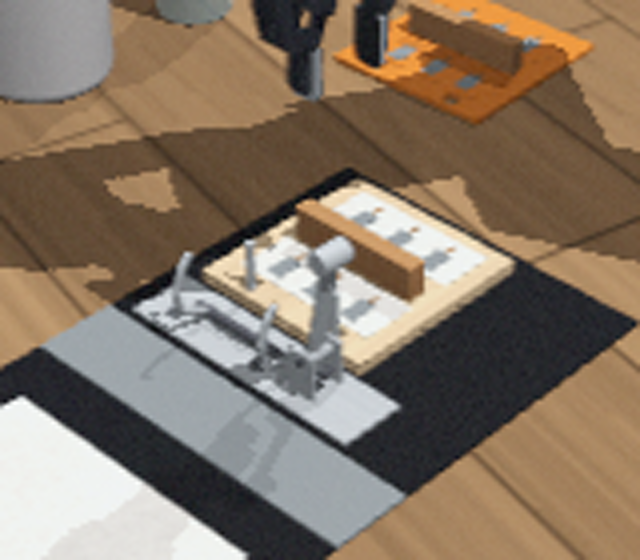

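The lever stays up, with its roller at (330,257). The rings are open and the posts clear at (250,262). The end of the rail is at (415,275), as predicted. I descend onto the rail.

>>> {"method": "drive_tool", "body": {
  "steps": [
    [[-1,-2,1,0,0,0,5],[-1.9,-4.2,4,0,0,0,5],[-1.9,-4.2,7.5,0,0,0,5],[-1.9,-4.2,11,0,0,0,5],[-1.9,-4.2,14,0,0,0,5],[-1.9,-4.2,15.5,0,0,0,5],[-1.9,-4.2,16.3,0,0,0,5],[-1.9,-4.2,16.3,0,0,0,5]]
  ]
}}

```text
t: 5.83
tool_pos: [496.5, -106.8, 16.2]
eef_rot: [-1.944, -2.465, 0.0]
ft_force: [-0.5, -0.1, -0.6]
opening: 50.0
finger_force: 0.0
```

>>> {"method": "drive_tool", "body": {
  "steps": [
    [[0,0,0,0,0,0,5],[0,0,0,0,0,0,5],[0,0,0,0,0,0,5],[0,0,0,0,0,0,5],[0,0,0,0,0,0,5],[0,0,0,0,0,0,5],[0,0,0,0,0,0,5],[0,0,0,0,0,0,5]]
  ]
}}

```text
t: 6.5
tool_pos: [496.8, -107.4, 17.4]
eef_rot: [1.946, 2.466, 0.0]
ft_force: [0.2, -0.8, 0.3]
opening: 49.8
finger_force: 0.0
```

```bash
python3 -c "
from h import *
plan(fw(-66,0,17))"
```

```text
to [ 501.1 -108.3   17. ] shift [-0.19  0.39  0.04] turn [ 0.01  0.01 -0.24]
```

>>> {"method": "drive_tool", "body": {
  "steps": [
    [[-0.1,0.3,0,0,0,0,5],[-0.1,0.3,0,0,0,0,3],[-0.1,0.3,0,0,0,0,1],[-0.1,0.3,0,0,0,0,1],[-0.1,0.3,0,0,0,0,1],[-0.1,0.3,0,0,0,0,1],[-0.1,0.3,0,0,0,0,1],[-0.1,0.3,0,0,0,0,1]]
  ],
  "squeeze": 70
}}

```text
t: 7.17
tool_pos: [500.2, -107.7, 17.5]
eef_rot: [1.945, 2.466, 0.0]
ft_force: [-0.7, -0.0, 2.1]
opening: 14.6
finger_force: 70.0
```

>>> {"method": "drive_tool", "body": {
  "steps": [
    [[0,0,-0.4,0,0,0,1],[0,0,-1,0,0,0,1],[0,0,-1.7,0,0,0,1],[0,0,-2.5,0,0,0,1],[0,0,-3.5,0,0,0,1],[0,0,-4.5,0,0,0,1],[0,0,-5.5,0,0,0,1],[0,0,-6.5,0,0,0,1]]
  ]
}}

```text
t: 7.83
tool_pos: [500.2, -107.8, 83.7]
eef_rot: [1.945, 2.466, 0.0]
ft_force: [-0.6, -0.8, -0.4]
opening: 14.7
finger_force: 69.7
```

>>> {"method": "drive_tool", "body": {
  "steps": [
    [[0,0,-1,0,0,0,1],[0,0,-2,0,0,0,1],[0,0,-3,0,0,0,1],[0,0,-4,0,0,0,1],[0,0,-5,0,0,0,1],[0,0,-6,0,0,0,1],[0,0,-6,0,0,0,1],[0,0,-6,0,0,0,1]]
  ]
}}

```text
t: 8.5
tool_pos: [500.4, -107.9, 143.0]
eef_rot: [1.945, 2.465, 0.0]
ft_force: [-0.2, -0.3, -2.1]
opening: 14.5
finger_force: 69.7
```

```bash
python3 -c "
from h import *
plan((479,359,150),9.0)
b=grab('scene');save(cv2.resize(b[0][130:400,180:480],None,fx=2,fy=2,interpolation=2),'pics/s5.png')"
```

```text
to [479 359 150] shift [45.9   8.79 -0.73] turn [0.06 0.05 4.46]
```

View pics/s5.png

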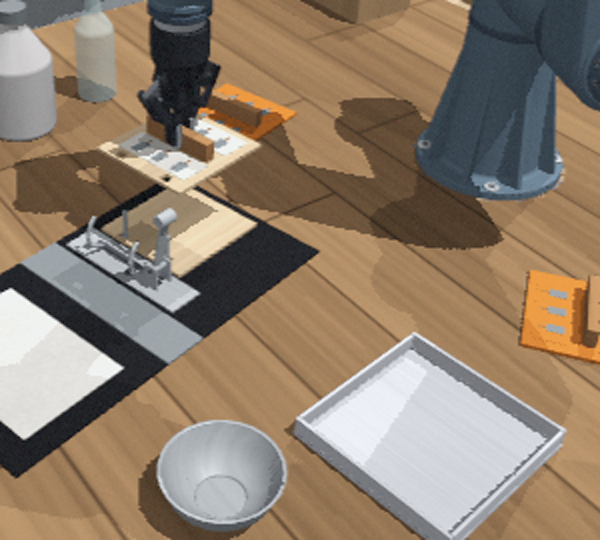

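The board is in the gripper, level, and the lower board remains on the posts. The lever is up and the tray empty, with its corners at (414,335), (295,428) and (563,432). I carry the board over.

>>> {"method": "drive_tool", "body": {
  "steps": [
    [[1.5,0,-1,0,0,0,1],[4,0,-2,0,0,0,1],[7,0,-3,0,0,0,1],[10,0,-3,0,0,0,1],[13,0,-3,0,0,0,1],[16,0,-3,0,0,0,1],[19,0,-3,0,0,0,1],[22,0,-3,0,0,0,1]]
  ]
}}

```text
t: 9.22
tool_pos: [447.6, 107.6, 171.5]
eef_rot: [-1.945, -2.465, 0.001]
ft_force: [0.1, -0.6, -0.4]
opening: 14.8
finger_force: 69.6
```

>>> {"method": "drive_tool", "body": {
  "steps": [
    [[3,1,0,0,0,0.5,1],[6,2,0,0,0,1,1],[9,3.5,0,0,0,2,1],[12,5,0,0,0,3,1],[15,6.5,0,0,0,4,1],[18,7.5,0,0,0,4.5,1],[20,8.2,0,0,0,4.5,1],[22,8.8,0,0,0,4.5,1]]
  ]
}}

```text
t: 9.88
tool_pos: [482.4, 342.2, 170.9]
eef_rot: [-2.039, -2.389, 0.003]
ft_force: [0.7, 0.3, -1.4]
opening: 14.6
finger_force: 69.6
```

```bash
python3 -c "
from h import *
b=grab('scene');R=lambda x,y:(480+x*np.cos(.157)-y*np.sin(.157),364+x*np.sin(.157)+y*np.cos(.157),27)
print(proj(b,[R(-103,-103),R(103,-103),R(-103,103)]))
o=b
print(tri.__name__,[onz(b,*p,27).round(1).tolist() for p in((387,297.5),(327.5,345),(461.5,346))])
plan((480,364,20),9.0)"
```

```text
[[386.65643515 296.06219812]
 [328.07157217 340.24001218]
 [463.96756751 345.01137358]]
tri [[397.2, 250.3, 27.0], [607.2, 288.2, 27.0], [368.8, 448.5, 27.0]]
to [480 364  20] shift [ 1.87  0.08 15.12] turn [-0.06 -0.11  0.07]
```

>>> {"method": "drive_tool", "body": {
  "steps": [
    [[1,0.2,0,0,0,0,1],[2,0.4,1,0,0,0,1],[2.1,0.4,3,0,0,0,1],[2.1,0.4,5.5,0,0,0,1],[2.1,0.4,8,0,0,0,1],[2.1,0.4,10,0,0,0,1],[2.1,0.4,11,0,0,0,1],[2.1,0.4,11,0,0,0,1]]
  ]
}}

```text
t: 10.6
tool_pos: [481.5, 360.6, 58.6]
eef_rot: [-2.04, -2.385, 0.009]
ft_force: [0.6, -0.6, -0.1]
opening: 14.8
finger_force: 69.6
```

```bash
python3 -c "
from h import *
plan((484,366,14.5),9.3)
b=grab('scene');save(cv2.resize(b[0][200:410,300:500],None,fx=2.5,fy=2.5,interpolation=2),'pics/s6.png')"
```

```text
to [484.  366.   14.5] shift [0.5  0.36 4.41] turn [-0.35  0.11 -0.38]
```

View pics/s6.png

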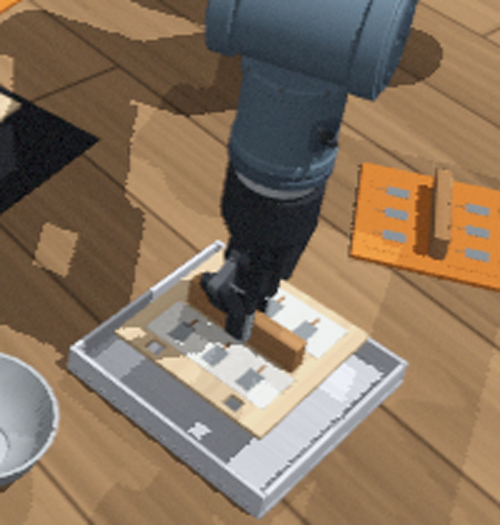

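The board hovers level over the tray, with its corner at (262,435) inside the walls. I lower it gently.

>>> {"method": "drive_tool", "body": {
  "steps": [
    [[0.4,0.3,0.5,0,0,0,1],[0.5,0.4,1.2,0,0,0,1],[0.5,0.4,2,0,0,0,1],[0.5,0.4,2.8,0,0,0,1],[0.5,0.4,3.4,0,0,0,1],[0.5,0.4,3.8,0,0,0,1],[0.5,0.4,4.1,0,0,0,1],[0.5,0.4,4.1,0,0,0,1]]
  ]
}}

```text
t: 11.32
tool_pos: [486.4, 367.4, 20.4]
eef_rot: [-2.041, -2.388, 0.002]
ft_force: [-0.2, -1.0, -0.8]
opening: 14.6
finger_force: 69.6
```

>>> {"method": "drive_tool", "body": {
  "steps": [
    [[0,0,0,0,0,0,1],[0,0,0,0,0,0,1],[0,0,0,0,0,0,1],[0,0,0,0,0,0,1],[0,0,0,0,0,0,1],[0,0,0,0,0,0,1],[0,0,0,0,0,0,1],[0,0,0,0,0,0,1]]
  ]
}}

```text
t: 11.98
tool_pos: [486.9, 367.7, 21.3]
eef_rot: [2.041, 2.388, 0.0]
ft_force: [-0.1, 0.7, -1.3]
opening: 14.6
finger_force: 69.6
```

Descend slowly to contact: 6 to 7 mm remain.

>>> {"method": "drive_tool", "body": {
  "steps": [
    [[0,0,0.1,0,0,0,1],[0,0,0.2,0,0,0,1],[0,0,0.3,0,0,0,1],[0,0,0.4,0,0,0,1],[0,0,0.5,0,0,0,1],[0,0,0.6,0,0,0,1],[0,0,0.6,0,0,0,1],[0,0,0.6,0,0,0,1]]
  ]
}}

```text
t: 12.65
tool_pos: [486.9, 367.6, 15.2]
eef_rot: [-2.041, -2.388, 0.0]
ft_force: [-0.1, -0.1, -1.2]
opening: 14.8
finger_force: 69.6
```

>>> {"method": "drive_tool", "body": {
  "steps": [
    [[0,0,0.05,0,0,0,1],[0,0,0.1,0,0,0,1],[0,0,0.1,0,0,0,1],[0,0,0.1,0,0,0,1],[0,0,0.1,0,0,0,1],[0,0,0.1,0,0,0,1],[0,0,0.1,0,0,0,1],[0,0,0.1,0,0,0,1]]
  ]
}}

```text
t: 13.32
tool_pos: [487.1, 367.7, 14.5]
eef_rot: [2.041, 2.388, 0.0]
ft_force: [-0.8, -0.9, 1.2]
opening: 14.6
finger_force: 69.9
```

>>> {"method": "drive_tool", "body": {
  "steps": [
    [[0,0,0.05,0,0,0,1],[0,0,0.05,0,0,0,2],[0,0,0.05,0,0,0,5],[0,0,0.05,0,0,0,5],[0,0,0.05,0,0,0,5],[0,0,0.05,0,0,0,5],[0,0,-1,0,0,0,5],[0,0,-3,0,0,0,5]]
  ]
}}

```text
t: 13.98
tool_pos: [484.9, 366.6, 42.4]
eef_rot: [-2.04, -2.387, 0.008]
ft_force: [-0.6, -0.2, -0.1]
opening: 50.2
finger_force: 0.0
```

>>> {"method": "drive_tool", "body": {
  "steps": [
    [[0,0,-3,0,0,0,5],[0,0,-6,0,0,0,5],[0,0,-9.5,0,0,0,5],[0,0,-13,0,0,0,5],[-2,1,-15,0,0,0,5],[-5,2,-16,0,0,0,5],[-8,3,-16,0,0,0,5],[-11,3,-16,0,0,0,5]]
  ]
}}

```text
t: 14.65
tool_pos: [535.9, 262.9, 206.9]
eef_rot: [2.038, 2.387, 0.006]
ft_force: [0.2, -0.2, -0.9]
opening: 49.9
finger_force: 0.0
```

```bash
python3 -c "
from h import *
plan(fw(40,76.4,180)); plan(fw(40,76.4,97));b=grab('scene');save(cv2.resize(b[0][130:400,180:480],None,fx=2,fy=2,interpolation=2),'pics/s7.png')"
```

```text
to [586.  -9. 180.] shift [-27.64   0.68   2.69] turn [ 0.28 -0.   -4.7 ]
to [586.  -9.  97.] shift [-27.65   0.64  10.99] turn [ 0.28 -0.   -4.7 ]
```

View pics/s7.png

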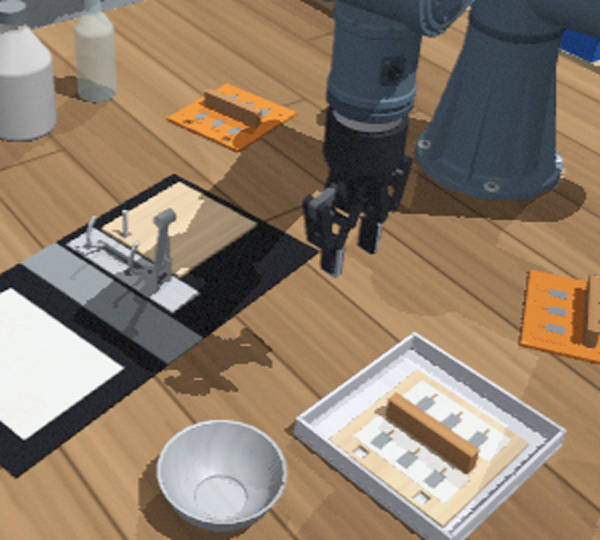

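The board lies flat inside the tray, centred near (430,445). The lower board is still on its posts and the lever is still up at (165,215). I go back to the roller.

>>> {"method": "drive_tool", "body": {
  "steps": [
    [[-2.5,0.1,0,0,0,-1,5],[-6,0.2,0,0,0,-2,5],[-10,0.3,0,0,0,-3,5],[-14,0.4,0,0,0,-4,5],[-18,0.5,0,0,0,-4.7,5],[-22,0.7,0.5,0,0,-4.7,5],[-25.5,0.7,1,0,0,-4.7,5],[-27.7,0.7,1.5,0,0,-4.7,5]]
  ]
}}

```text
t: 15.37
tool_pos: [584.2, -12.3, 190.1]
eef_rot: [1.943, 2.466, -0.0]
ft_force: [-0.4, -0.5, -0.6]
opening: 49.9
finger_force: 0.0
```

>>> {"method": "drive_tool", "body": {
  "steps": [
    [[0,0,0,0,0,0,5],[0,0,0,0,0,0,5],[0,0,0,0,0,0,5],[0,0,0,0,0,0,5],[0,0,0,0,0,0,5],[0,0,0,0,0,0,5],[0,0,0,0,0,0,5],[0,0,0,0,0,0,5]]
  ]
}}

```text
t: 16.03
tool_pos: [583.8, -8.2, 189.4]
eef_rot: [1.94, 2.471, 0.0]
ft_force: [0.5, 0.4, -0.5]
opening: 50.0
finger_force: 0.0
```

```bash
python3 -c "
from h import *
plan((587,-10,100))"
```

```text
to [587 -10 100] shift [-0.25  0.27  8.94] turn [0.01 0.   0.01]
```

>>> {"method": "drive_tool", "body": {
  "steps": [
    [[-0.2,0.3,1.5,0,0,0,5],[-0.2,0.3,3.5,0,0,0,5],[-0.2,0.3,5.5,0,0,0,5],[-0.2,0.3,7.2,0,0,0,5],[-0.2,0.3,8.4,0,0,0,5],[-0.2,0.3,8.9,0,0,0,5],[-0.2,0.3,8.9,0,0,0,5],[-0.2,0.3,8.9,0,0,0,4]]
  ]
}}

```text
t: 16.7
tool_pos: [587.6, -10.1, 100.8]
eef_rot: [1.941, 2.47, 0.0]
ft_force: [-0.4, -0.5, 0.8]
opening: 40.5
finger_force: 0.0
```

>>> {"method": "drive_tool", "body": {
  "steps": [
    [[0,0,0,0,0,0,3],[0,0,0,0,0,0,1.5],[0,0,0,0,0,0,1.5],[0,0,0,0,0,0,1.5],[0,0,0,0,0,0,1.5],[0,0,0,0,0,0,1.5],[0,0,0,0,0,0,1.5],[0,0,0,0,0,0,1.5]]
  ],
  "squeeze": 50
}}

```text
t: 17.37
tool_pos: [587.1, -10.5, 101.9]
eef_rot: [1.941, 2.47, -0.001]
ft_force: [-4.6, -1.7, 5.1]
opening: 22.8
finger_force: 49.4
```

>>> {"method": "drive_tool", "body": {
  "steps": [
    [[0.8,0,0.2,0,0,0,1.5],[1.6,0,0.5,0,0,0,1.5],[2.4,0,0.8,0,0,0,1.5],[3.2,0,1.2,0,0,0,1.5],[3.8,0,1.7,0,0,0,1.5],[4.5,0,2.3,0,0,0,1.5],[5.1,0,2.9,0,0,0,1.5],[5.6,0,3.6,0,0,0,1.5]]
  ]
}}

```text
t: 18.03
tool_pos: [573.9, 44.8, 66.6]
eef_rot: [1.941, 2.47, -0.0]
ft_force: [-8.4, 3.1, 10.6]
opening: 23.1
finger_force: 57.9
```

>>> {"method": "drive_tool", "body": {
  "steps": [
    [[0.4,0,0.7,0,0,0,1.5],[0.8,0,1.5,0,0,0,1.5],[1.1,0,2.3,0,0,0,1.5],[1.3,0,3.1,0,0,0,1.5],[1.4,0,3.9,0,0,0,1.5],[1.5,0,4.7,0,0,0,1.5],[1.5,0,4.8,0,0,0,1.5],[1.5,0,4.8,0,0,0,1.5]]
  ]
}}

```text
t: 18.7
tool_pos: [569.9, 60.4, 16.4]
eef_rot: [-1.94, -2.469, -0.001]
ft_force: [-2.0, 7.1, -1.5]
opening: 22.9
finger_force: 61.2
```

```bash
python3 -c "
from h import *
plan(fw(40,147,13))"
```

```text
to [569.2  59.6  13. ] shift [-0.06 -0.09  0.34] turn [-0.02 -0.11 -0.03]
```

>>> {"method": "drive_tool", "body": {
  "steps": [
    [[0,0,0,0,0,0,5],[0,0,0,0,0,0,5],[0,0,0,0,0,0,5],[0,0,0,0,0,0,5],[0,0,-2,0,0,0,5],[0,0,-5,0,0,0,5],[0,0,-8.5,0,0,0,5],[0,0,-12,0,0,0,5]]
  ]
}}

```text
t: 19.37
tool_pos: [569.9, 58.7, 137.3]
eef_rot: [-1.941, -2.469, 0.001]
ft_force: [0.8, -0.4, 0.3]
opening: 49.7
finger_force: 0.0
```

>>> {"method": "drive_tool", "body": {
  "steps": [
    [[1,0,-3,0,0,0,5],[3,-2,-5,0,0,0,5],[5,-4,-6,0,0,0,5],[7,-6,-6,0,0,0,5],[9,-8,-6,0,0,0,5],[10,-9,-6,0,0,0,5],[10,-9,-6,0,0,0,5],[10,-9,-6,0,0,0,5]]
  ]
}}

```text
t: 20.03
tool_pos: [459.7, 134.9, 196.7]
eef_rot: [1.939, 2.47, 0.001]
ft_force: [0.9, 0.4, 0.2]
opening: 49.9
finger_force: 0.0
```

```bash
python3 -c "
from h import *
b=grab('scene');save(cv2.resize(b[0][130:400,150:480],None,fx=2.2,fy=2.2,interpolation=2),'pics/s8.png'); print(proj(b,fw(40,147,32)))"
```

```text
[[282.34702093 277.73310784]]
```

View pics/s8.png

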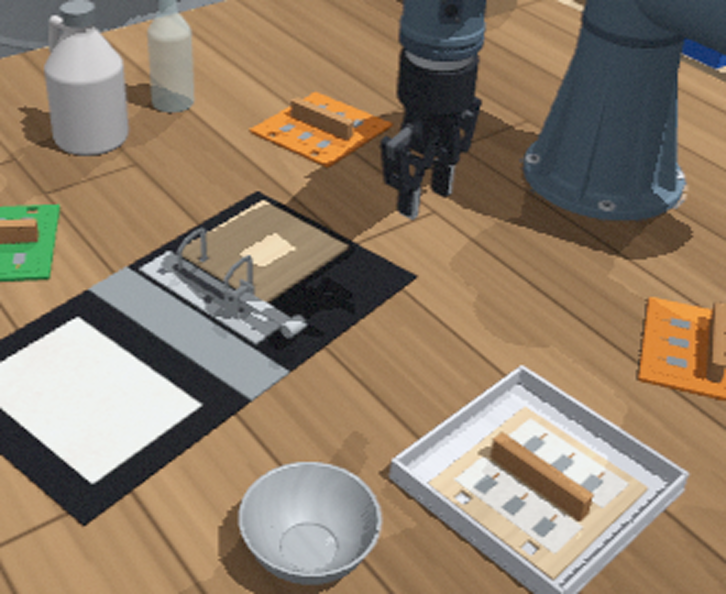

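The lever is down, with its roller at (293,327) as predicted, and the rings are shut over the lower board. The top board lies flat in the tray at (540,490), and the jug, bottle and bowl are untouched.

```bash
python3 -c "
from cell import bot
print(bot.close_job())"
```

```text
the job is handed in; nothing more can be done
None
```

The job is handed in at about 20 s: the top board lies flat in the tray, the lever is down with the rings shut, the lower board is still on its posts, and the jug, bottle and bowl were not touched.

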